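Close the double-lidded tin, then hold up its outer lid alone

ROBOT

A 6-joint arm with a two-finger parallel gripper is mounted at the origin on the work surface. World frame = base frame: x ahead of the robot, y to its left, z up, the work surface at z = 0. Lengths are in m, angles in rad, forces in N, time in s.
With the tool pointing down it reaches from about 0.325 to 0.85 m from the base axis. Payload 15.5 kg.
Tool frame: the origin (TCP) lies on the centre line of the jaws, within the pads' length; the fingertips stand 11 mm ahead of it and the grasp point (between the pads) lies 8 mm behind it; z points along the fingers, y is the direction in which the jaws open and shut (so a half turn about z gives the same grasp; the last joint's range is limited). The gripper opens to 91 mm and grips with 3 to 60 N. Pads are 32 mm wide; open, the fingers measure 118 mm over their backs; the gripper's body (76 mm by 178 mm) begins 60 mm behind the grasp point.
Start: joints at [1.224, 0.494, 1.345, -0, 1.302, -0.096], TCP at [0.156, 0.605, 0.225] pointing down, gripper open.
Joint ranges: [-2.91, 2.91], [-0.82, 2.16], [0.22, 2.67], [-1.22, 4.37], [0.12, 2.79], [-3.08, 3.08]. Speed limits (rad/s): [1.89, 1.89, 2.57, 3.01, 3.01, 3.01].

INTERFACE

Orientations are given as a 3x3 rotation matrix whose columns are the frame's x, y, z axes.
In Python, from bench import robot, grab_frame, camera_info, job gives the robot as it stands.
- The arm moves only by the tool step_arm, never from a script. Its argument "deltas" is a list of rows, each a list of 2 entries, a list of its own where there are three numbers: the shift along the tool's x, y, z in mm, then the turn about the tool's z in rad. In form: [[[tx, ty, tz], turn], ...]. A call has 1 to 12 rows; each row is the pose to reach, as a shift and turn from the pose measured when the call began, along the tool's axes at that moment; what a row does not reach only later rows make up. A row lasts 1/10 s, in which the tool goes at most 50 mm and 8.59 degrees, less where a joint would pass 70% of its speed; a pose out of reach is approached as far as the arm can. A call with a gripper value outside its range is refused whole. "hand" is the finger opening in mm, from 0 to 91.2, set as the call begins (left out, the last holds). The fingers move at their own pace and stop on an object; "newtons" is the grip in N (left out, the last holds). Time passes only in rows, so rows that repeat a pose let the fingers close. It gives the time, the measured TCP pose, the force and the opening at its end, in the units of the state.
- robot.sense(): the state, without advancing time (a new reading comes with each control period).
- grab_frame(name): name is "scene" or "top" or "wrist"; returns (picture, depth): 480x640x3 uint8, red, green, blue; 480x640 float32, m along the optical axis (not along the pixel's ray), 0 where there is no reading.
- camera_info(name): a dict with "mtx" (3x3 intrinsics, pixels), "R" (3x3) and "t" (3): a world point X has camera coordinates R X + t; the wrist camera has in their place "hand_eye" (4x4, takes a point from camera to tool coordinates, whose origin is the TCP and whose axes are the flange's). Camera axes: x right, y down, z forward; pixel columns grow to the right and rows downward; lengths in m; the calibration is good to about 2 mm. A picture is of the moment at which its call begins: read the wrist's pose just before it. camera_info takes no time and is no camera call.
- job.sign_off(): hands the job in, once; it reports no verdict.
The state is a dict: "t": time; "joint_pos": joint angles; "dq": joint speeds; "tau": joint torques, N m; "tool_pos": TCP position; "tool_rot": TCP orientation; "wrist_force": force on the tool from outside, world axes, zero at the start; "moment": the same for the moment, N m; "width": opening from 0.0 (shut) to 1.0 (fully open).
Only numpy, scipy, OpenCV 4.12 (cv2) and the standard library are available. Lean on these libraries where they do the work, as an engineer would, in place of code of your own. Each camera call takes 0.05 s, during which the arm holds its last target. There are 200 camera calls.

TASK

Pick up the tin's two nested lids together by the thin stem of the inner lid, carry them to the open tin and lower them all the way home before letting go, so that the inner lid plugs the mouth and keeps the contents dry. Then, because only the outer lid needs rinsing, take it by its thick collar and lift it alone, level, until its lower edge is clear above the top of the stem, and finish while still holding it up there in the gripper, touching nothing else; the inner lid must stay fully home. The lids may come apart only once they are home on the tin; leave the tin standing where it is, and do not disturb the cup, bottle, saucer, spoon or crates.

Things in the scene. Friction and masses are not known exactly. Their poses are not given: they have to be found in the camera images.
- tin_mouth (a point): Centre of the mouth of the open round tin, level with its rim; z axis up. Plain aluminium can, 110 mm outside diameter, 100 mm inside, 80 mm high, standing loose on the concrete slab (0.5 to 0.9 kg). It may stand left or right of the spoon, with the lids on the other side.
- inner_stem (a point): Point on the inner lid's plain steel stem, 15 mm below its top end; z axis up the stem. The stem is 16 mm in diameter and passes loosely up through the outer lid's collar; nested, its top 30 mm stand out above the collar. Gripped by the stem, the inner lid carries the outer lid on its flange. With the inner lid fully home this point is 56 mm above the tin's mouth.
- inner_under (a point): Middle of the inner lid's underside, 70 mm below the stem point. Inner lid: steel, about 0.14 kg; a plug 92 mm across and 14 mm deep, tapering to 82 mm at the bottom, then a flange 106 mm across and 3 mm thick that rests on the tin's rim. At the start the nested lids lie on the slab, plug down.
- outer_collar (a point): Centre, half-way up, of the outer lid's thick round collar; z axis up. The collar is 44 mm in diameter, 34 mm high (17 mm above and below this point), with a 21 mm hole right through for the stem. Nested, this point is 32 mm below the stem point. The lids are not latched: lifting the collar lifts the outer lid alone.
- outer_edge (a point): Middle of the outer lid at the level of its lower edge, 35 mm below the collar point. Outer lid: steel cap, about 0.16 kg, 124 mm across; a flat plate 4 mm thick (its top is the collar's foot) with a skirt hanging 14 mm below the plate, 118 mm inside, that goes loosely over the tin. The edge is clear of the stem's top when the collar point is more than 50 mm above the stem point.
- cup: Stainless steel cup, 76 mm across, 90 mm high; origin at the middle of its underside. Leave alone.
- bottle: Green glass bottle with a dark twist cap, 64 mm across, 200 mm high; origin at the middle of its underside. Leave alone.
- saucer: White ceramic saucer, 136 mm across, 18 mm high; origin at the middle of its underside. Leave alone.
- spoon: Wooden spoon, 240 mm long, lying along its x axis on the slab between tin and lids; origin about its middle, at its underside. Leave alone.
- crates: Two small plastic crates, blue below and yellow on top, 180 x 260 mm and together 160 mm high, stacked at the right-hand side of the slab; do not move. Origin at the middle of the underside.
Not all that is in view belongs to the job. Leave any purple look-alike of the part that bears outer_collar alone.

How it is judged:
On the way, in this order (a step that is already met when the one before it is completed fails the run):
1. both lids lifted together off the slab by the inner lid's stem (height (world z) of inner_stem above 0.1 m and z of outer_collar in the frame of inner_stem below -0.026 m and contact force between the fingers and inner above 1 N), for 0.2 s.
2. the nested lids lowered home on the tin (within 4 mm) while still held (z of inner_stem in the frame of tin_mouth between 0.051 and 0.06 m and horizontal distance between inner_stem and tin_mouth below 0.008 m and angle between the z axis of inner_stem and the z axis of tin_mouth, either way round below 0.07 rad and z of outer_collar in the frame of inner_stem below -0.026 m and contact force between the fingers and inner above 0.5 N), for 0.02 s.
3. both lids home on the tin and let go (z of inner_stem in the frame of tin_mouth between 0.051 and 0.0585 m and horizontal distance between inner_stem and tin_mouth below 0.008 m and angle between the z axis of inner_stem and the z axis of tin_mouth, either way round below 0.07 rad and z of outer_collar in the frame of inner_stem below -0.026 m and contact force between the fingers and inner below 0.1 N and contact force between the fingers and outer below 0.1 N), for 0.1 s.
4. outer lid being lifted by the fingers, inner lid still home (z of inner_stem in the frame of tin_mouth between 0.051 and 0.0585 m and horizontal distance between inner_stem and tin_mouth below 0.008 m and angle between the z axis of inner_stem and the z axis of tin_mouth, either way round below 0.07 rad and contact force between the fingers and outer above 1 N and z of outer_collar in the frame of inner_stem above -0.015 m), for 0.1 s.
At the end, for the whole second after the job is handed in: Inner lid home in the tin (within 2.5 mm of height, 8 mm of its axis, 0.07 rad); outer lid held still in the fingers, under 0.2 rad tilt, collar point over 50 mm above the stem point, touching nothing else; tin upright, within 25 mm of its start; bystanders within 20 mm (z of inner_stem in the frame of tin_mouth between 0.051 and 0.0585 m and horizontal distance between inner_stem and tin_mouth below 0.008 m and angle between the z axis of inner_stem and the z axis of tin_mouth, either way round below 0.07 rad and z of outer_collar in the frame of inner_stem above 0.05 m and contact force between the fingers and outer above 1 N and contact force between the fingers and inner below 0.5 N and contact force between outer and inner below 0.05 N and contact force between outer and tin below 0.05 N and contact force between outer and crates below 0.05 N and contact force between outer and cup below 0.05 N and contact force between outer and bottle below 0.05 N and contact force between outer and saucer below 0.05 N and contact force between outer and spoon below 0.05 N and angle between outer_collar's own z axis and vertical below 0.2 rad and linear speed of outer below 0.02 m/s and linear speed of inner below 0.01 m/s and angle between tin_mouth's own z axis and vertical below 0.05 rad and distance of tin_mouth from where it was at the start of the episode below 0.025 m and distance of each of cup, bottle, saucer, spoon from where it was at the start of the episode below 0.02 m); the arm keeps its last pose, push and grip.
It fails at once if the lids come apart (by 10 mm) while the inner lid is not home in the tin (z of outer_collar in the frame of inner_stem above -0.022 m and not (z of inner_stem in the frame of tin_mouth between 0.051 and 0.06 m and horizontal distance between inner_stem and tin_mouth below 0.008 m and angle between the z axis of inner_stem and the z axis of tin_mouth, either way round below 0.07 rad)).
It fails at once if the tin is tipped or pushed more than 25 mm (angle between tin_mouth's own z axis and vertical above 0.2 rad or distance of tin_mouth from where it was at the start of the episode above 0.025 m).
It fails at once if a bystander is moved more than 20 mm or tipped (distance of any of cup, bottle, saucer, spoon from where it was at the start of the episode above 0.02 m or angle between any of cup, bottle, saucer's own z axis and vertical above 0.3 rad).
It fails at once if the crates are bumped hard (over 15 N) (contact force between the arm and crates above 15 N).
It also fails if it takes over 54 s, if anything falls off the work surface, if the arm or the gripper's body presses on something with over 40 N, if the wrist force passes 120 N, or if a joint passes its speed limit or range.

## Working session

There is one attempt and no reset: what is moved stays moved. The work goes in short steps, Python scripts to look and compute and a tool call to move; the robot and the scene stay as the last step left them, time stands still between calls to the robot, and variables do not carry over. Pictures are saved under pics/ and viewed, about 8 in all and at most 12, crops included, and the job is handed in when it is done.

Besides the shell and the picture viewer there is one more tool, called as a command line: name --argument value ..., lists and objects as JSON in quotes. step_arm: Moves the arm, as the interface text tells. Its arguments: {"type":"object","properties":{"deltas":{"type":"array"},"hand":{"type":"number"},"newtons":{"type":"number"}},"required":["deltas"]}

```bash
mkdir -p pics; cat > h.py <<'E'
import numpy as np, cv2
from bench import robot, grab_frame, camera_info, job
def snap(name, f):
    s=robot.sense(); p,d=grab_frame(name); np.savez('pics/%s.npz'%f,p=p,d=d,pos=s['tool_pos'],rot=s['tool_rot'])
    cv2.imwrite('pics/%s.png'%f,p[:,:,::-1]); return p,d,s
def cloud(name,d,s=None):
    c=camera_info(name);K=np.array(c['mtx']);v,u=np.mgrid[:480,:640]
    P=np.stack([(u-K[0,2])/K[0,0]*d,(v-K[1,2])/K[1,1]*d,d],-1)
    if name=='wrist':
        H=np.array(c['hand_eye']);P=P@H[:3,:3].T+H[:3,3]
        return P@np.array(s['tool_rot']).T+np.array(s['tool_pos'])
    return (P-np.array(c['t']))@np.array(c['R'])
E
python3 - <<'E'
from h import *
s=robot.sense();print(s)
a,d1,_=snap('top','top0');b,d2,_=snap('scene','scene0')
m=np.hstack([a,b]);cv2.imwrite('pics/both.png',cv2.resize(m,(800,300),interpolation=cv2.INTER_AREA)[:,:,::-1])
E
```

```text
{'t': 0.0, 'joint_pos': array([ 1.22350015e+00,  4.94176035e-01,  1.34613476e+00, -1.00102687e-05,
        1.30256261e+00, -9.55089909e-02]), 'dq': array([-1.97455655e-03,  1.72647267e-04, -4.05921250e-04, -3.26372215e-05,
        9.59050879e-04, -2.07035453e-03]), 'tau': array([-8.14967294e-03, -8.78796458e+01, -3.81854296e+01,  7.01471488e-02,
        5.32745000e-02, -1.12650166e-04]), 'tool_pos': array([0.15558135, 0.60492218, 0.2243415 ]), 'tool_rot': array([[-9.68469357e-01,  2.49132339e-01, -4.26836392e-04],
       [ 2.49132679e-01,  9.68468611e-01, -1.20757161e-03],
       [ 1.12532508e-04, -1.27583499e-03, -9.99999180e-01]]), 'wrist_force': array([-0.11106051, -0.28426155,  0.26992593]), 'moment': array([ 0.01927645, -0.00359736,  0.00126415]), 'width': 0.9979692294381666}
```

View pics/top0.png

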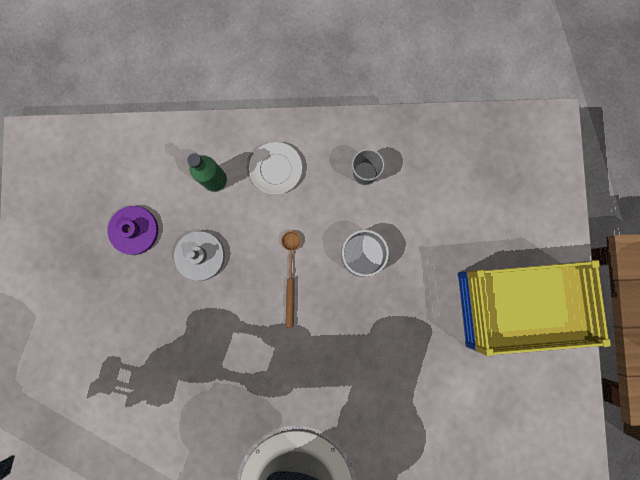

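View pics/scene0.png

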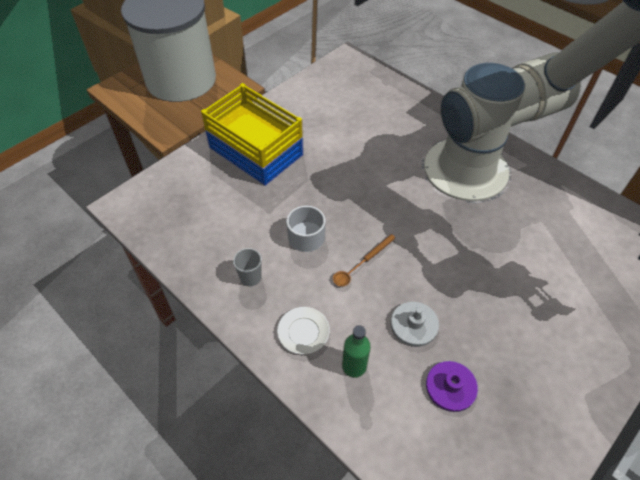

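Top view: the candidates for the lids are the grey lid pair (200,255), with a steel stem through its collar, and the purple look-alike (133,230), which has an empty hole. For the tin they are the wide can (365,253) and the narrow cup (368,166). I choose the grey lids and the wide can. Next I measure both and take a close crop.

```bash
python3 - <<'E'
from h import *
z=np.load('pics/top0.npz');W=cloud('top',z['d']);
def pr(n,u0,u1,v0,v1,zlo,zhi):
    P=W[v0:v1,u0:u1].reshape(-1,3);P=P[(P[:,2]>zlo)&(P[:,2]<zhi)]
    c,r=cv2.minEnclosingCircle(P[:,:2].astype(np.float32)) if len(P) else (0,0);print(n,len(P),P.mean(0).round(4),np.array(c).round(4),round(r,4))
for n,b in dict(lids=(165,235,220,290),tin=(330,400,220,290),cup=(345,395,140,195),purple=(100,165,200,260),bottle=(180,235,145,200),saucer=(245,305,140,200),spoon=(275,305,225,335)).items():
    P=W[b[2]:b[3],b[0]:b[1],2];print(n,np.percentile(P,[1,10,50,90,99,100]).round(3))
pr('stem',165,235,220,290,.078,.1);pr('collar',165,235,220,290,.045,.064);pr('plate',165,235,220,290,.012,.034)
pr('tin',330,400,220,290,.07,.09);pr('cup',345,395,140,195,.08,.1);pr('pur',100,165,200,260,.01,.1);pr('bot',180,235,145,200,.05,.3);pr('spoon',275,305,225,335,.008,.05)
a=cv2.imread('pics/top0.png')
cv2.imwrite('pics/c1.png',np.hstack([cv2.resize(a[215:295,160:240],(400,400)),cv2.resize(a[213:293,325:405],(400,400))]))
E
```

```text
lids [-0.004 -0.002  0.003  0.024  0.084  1.203]
tin [-4.000e-03 -1.000e-03  3.000e-03  3.500e-02  8.300e-02  1.203e+00]
cup [-0.004 -0.002  0.002  0.069  0.093  1.203]
purple [-4.000e-03 -1.000e-03  6.000e-03  2.200e-02  5.500e-02  1.203e+00]
bottle [-0.005 -0.002  0.002  0.146  0.203  1.203]
saucer [-4.000e-03 -1.000e-03  6.000e-03  1.700e-02  2.100e-02  1.203e+00]
spoon [-0.004 -0.002  0.002  0.016  0.023  1.203]
stem 40 [0.563  0.228  0.0849] [0.563  0.2286] 0.0079
collar 212 [0.5632 0.227  0.0548] [0.5641 0.2293] 0.0223
plate 1658 [0.5628 0.2273 0.0216] [0.5633 0.2295] 0.0625
tin 335 [ 0.5564 -0.1809  0.08  ] [ 0.5557 -0.1793] 0.0549
cup 194 [ 0.7682 -0.193   0.0889] [ 0.7647 -0.1919] 0.0382
pur 1905 [0.6315 0.3953 0.023 ] [0.6325 0.3981] 0.0632
bot 881 [0.7492 0.1829 0.1364] [0.7573 0.1919] 0.0324
spoon 602 [0.4905 0.0029 0.0162] [4.921e-01 4.000e-04] 0.1283
```

View pics/c1.png

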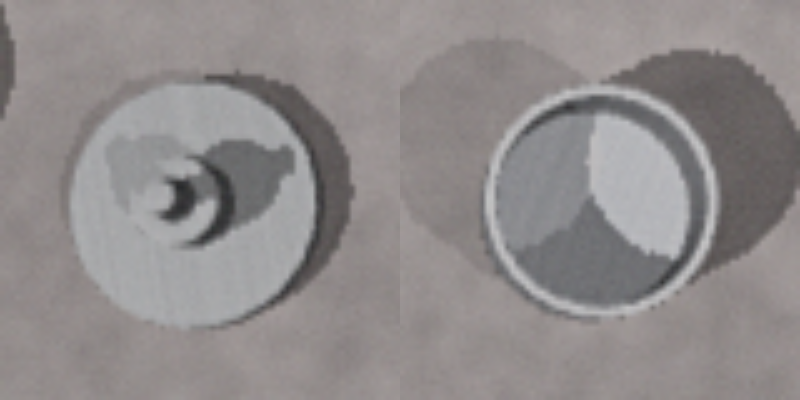

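The crop shows the steel stem standing through the collar at crop (165,195) on the grey lids, and the open, empty tin on the right. I choose the grey lids and go above them.

step_arm --deltas '[[[-20, -11, 0], -0.02], [[-60, -32, 0], -0.05], [[-100, -54, 0], -0.07], [[-140, -76, 0], -0.09], [[-180, -97, 0], -0.11], [[-220, -119, 0], -0.13], [[-260, -140, 0], -0.15], [[-300, -162, 0], -0.17], [[-340, -184, 0], -0.19], [[-380, -205, 0], -0.21], [[-420, -227, 0], -0.23], [[-450, -243, 0], -0.25]]' --hand 91

```text
t: 1.3
tool_pos: [0.5325, 0.2554, 0.2244]
tool_rot: [[-1.0, 0.002, -0.001], [0.002, 1.0, -0.001], [0.001, -0.001, -1.0]]
wrist_force: [-0.4, 0.8, 0.5]
width: 0.998
```

```bash
python3 - <<'E'
from h import *
p,d,s=snap('wrist','w1');print(s['tool_pos'],s['tool_rot'].round(3),s['t'],s['width'])
W=cloud('wrist',d,s)
for lo,hi in[(.078,.1),(.048,.062),(.012,.03)]:
    m=(W[...,2]>lo)&(W[...,2]<hi)&(abs(W[...,0]-.563)<.08)&(abs(W[...,1]-.228)<.08)
    P=W[m];print(lo,len(P),P.mean(0) if len(P) else 0, cv2.minEnclosingCircle(P[:,:2].astype(np.float32)) if len(P) else 0)
E
```

```text
[0.53245877 0.25536192 0.22436728] [[-1.     0.002 -0.001]
 [ 0.002  1.    -0.001]
 [ 0.001 -0.001 -1.   ]] 1.3 0.9975328093605795
0.078 251 [0.56405041 0.22933744 0.08400451] ((0.5649837851524353, 0.22928230464458466), 0.008206075988709927)
0.048 1053 [0.56198295 0.23074034 0.05430061] ((0.5653274059295654, 0.22967872023582458), 0.02210460975766182)
0.012 8017 [0.5609401  0.23042952 0.0206539 ] ((0.5652568936347961, 0.23016352951526642), 0.06201944500207901)
```

View pics/w1.png

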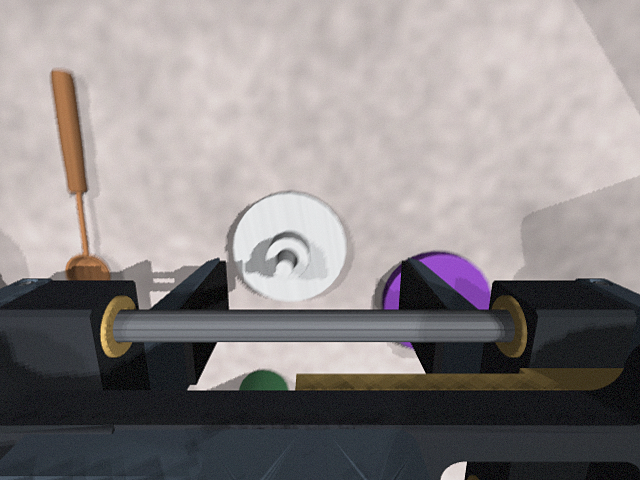

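Wrist picture: the stem top is at (287,262), between the fingers, and the purple look-alike is at (438,295). The stem position from this view, (0.565, 0.229), agrees with the top camera, so I line up and go down.

step_arm --deltas '[[[-16, -13, 0], 0], [[-32, -26, 5], 0], [[-32, -26, 30], 0], [[-32, -26, 60], 0], [[-32, -26, 90], 0], [[-32, -26, 115], 0], [[-32, -26, 130], 0], [[-32, -26, 142], 0], [[-32, -26, 150], 0], [[-32, -26, 154], 0], [[-32, -26, 154], 0], [[-32, -26, 154], 0]]' --hand 60

```text
t: 2.55
tool_pos: [0.5682, 0.2265, 0.071]
tool_rot: [[-1.0, 0.002, 0.002], [0.002, 1.0, -0.002], [-0.002, -0.002, -1.0]]
wrist_force: [-1.5, -0.3, -1.0]
width: 0.657
```

step_arm --deltas '[[[0, 0, 0], 0], [[0, 0, 0], 0], [[0, 0, 0], 0], [[0, 0, 0], 0], [[0, 0, 0], 0], [[0, 0, 0], 0], [[0, 0, 0], 0], [[0, 0, 0], 0], [[0, 0, 0], 0], [[0, 0, 0], 0]]' --hand 0 --newtons 40

```text
t: 3.55
tool_pos: [0.568, 0.2264, 0.0709]
tool_rot: [[-1.0, 0.002, 0.002], [0.002, 1.0, -0.002], [-0.002, -0.002, -1.0]]
wrist_force: [0.0, -0.5, -2.9]
width: 0.162
```

step_arm --deltas '[[[0, 0, -3], 0], [[0, 0, -8], 0], [[0, 0, -15], 0], [[0, 0, -25], 0], [[0, 0, -38], 0], [[0, 0, -52], 0], [[0, 0, -66], 0], [[0, 0, -80], 0], [[0, 0, -92], 0], [[0, 0, -98], 0], [[0, 0, -100], 0], [[0, 0, -100], 0]]'

```text
t: 4.75
tool_pos: [0.5678, 0.2266, 0.1709]
tool_rot: [[-1.0, 0.002, 0.002], [0.002, 1.0, -0.002], [-0.002, -0.002, -1.0]]
wrist_force: [0.0, -0.1, -3.8]
width: 0.168
```

```bash
python3 - <<'E'
from h import *
p,d,s=snap('wrist','w2');print(s['tool_pos'],s['t'],s['width'],s['wrist_force'],s['moment'])
W=cloud('wrist',d,s);h=W[...,2]
m=(abs(W[...,0]-.565)<.08)&(abs(W[...,1]-.229)<.08)&(h>.09)&(h<.14)
P=W[m];A=np.c_[P[:,:2],np.ones(len(P))];print(len(P),cv2.minEnclosingCircle(P[:,:2].astype(np.float32)))
n=np.abs(P[:,2]-np.median(P[:,2]))<.008;print(np.median(P[:,2]),np.linalg.lstsq(A[n],P[n,2],rcond=None)[0])
E
```

```text
[0.56778884 0.22657828 0.17087742] 4.75 0.16798414329891664 [ 0.0063255  -0.09351139 -3.81537533] [0.01415594 0.01569787 0.03135116]
16294 ((0.5650830268859863, 0.22773829102516174), 0.06206565350294113)
0.1215584236156028 [9.71122638e-05 1.15404825e-02 1.18874273e-01]
```

View pics/w2.png

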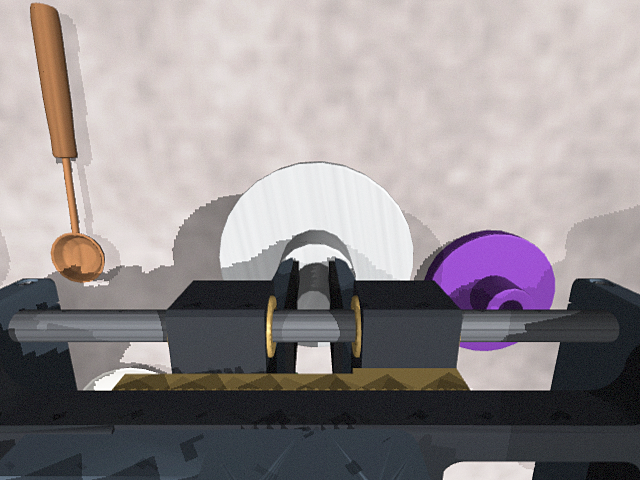

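Both lids are lifted together and level: the plate top rose exactly 100 mm, and the collar is snug below the pads at about (315,240). I carry them part of the way and look at the tin beside them.

step_arm --deltas '[[[0, 0, -10], 0], [[-1, -8, -22], 0], [[-3, -24, -30], 0], [[-6, -50, -32], 0], [[-9, -80, -32], 0], [[-13, -112, -32], 0], [[-17, -146, -32], 0], [[-20, -180, -32], 0], [[-24, -214, -32], 0], [[-27, -244, -32], 0], [[-30, -268, -32], 0], [[-32, -282, -32], 0]]'

```text
t: 6.0
tool_pos: [0.5989, -0.0585, 0.2039]
tool_rot: [[-1.0, 0.004, 0.002], [0.004, 1.0, -0.003], [-0.002, -0.003, -1.0]]
wrist_force: [-0.4, 0.4, -3.3]
width: 0.163
```

step_arm --deltas '[[[0, -4, 0], 0], [[0, -4, 0], 0], [[0, -4, 0], 0]]'

```text
t: 6.3
tool_pos: [0.5987, -0.0618, 0.204]
tool_rot: [[-1.0, 0.004, 0.002], [0.004, 1.0, -0.003], [-0.002, -0.003, -1.0]]
wrist_force: [-0.3, 0.0, -3.5]
width: 0.167
```

```bash
python3 - <<'E'
from h import *
p,d,s=snap('wrist','w3');print(s['tool_pos'],s['tool_rot'].round(3),s['t'],s['width'],s['wrist_force'])
W=cloud('wrist',d,s);h=W[...,2];T=s['tool_pos']
m=(abs(W[...,0]-.556)<.09)&(abs(W[...,1]+.18)<.09)&(h>.072)&(h<.09)
P=W[m];print('rim',len(P),P.mean(0) if len(P) else 0,cv2.minEnclosingCircle(P[:,:2].astype(np.float32)) if len(P) else 0)
m=(np.hypot(W[...,0]-T[0],W[...,1]-T[1])<.08)&(h>.1)&(h<.165)
P=W[m];print('lid',len(P),np.median(P,0),cv2.minEnclosingCircle(P[:,:2].astype(np.float32)))
E
```

```text
[ 0.59869799 -0.06178692  0.20403234] [[-1.     0.004  0.002]
 [ 0.004  1.    -0.003]
 [-0.002 -0.003 -1.   ]] 6.3 0.1665783556869133 [-0.32302049  0.01992969 -3.49364232]
rim 3186 [ 0.55406786 -0.18538735  0.0783341 ] ((0.5573378205299377, -0.17954199016094208), 0.0553487166762352)
lid 16079 [ 0.57046707 -0.06041238  0.15469914] ((0.5958486199378967, -0.0605231449007988), 0.06204672157764435)
```

View pics/w3.png

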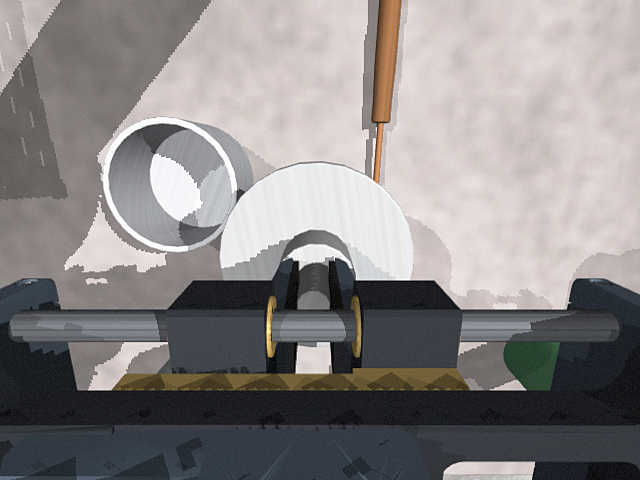

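Wrist picture: the tin rim is fully visible around (170,185), and the lids are level in the grip. The rim centre is (0.557, -0.180), so I move over it.

step_arm --deltas '[[[2, -6, 0], 0], [[6, -18, 0], 0], [[12, -36, 0], 0], [[19, -58, 0], 0], [[26, -80, 0], 0], [[32, -99, 0], 0], [[36, -112, 0], 0], [[38, -118, 0], 0], [[38, -119, 0], 0], [[38, -119, 0], 0], [[38, -119, 0], 0]]'

```text
t: 7.45
tool_pos: [0.5605, -0.1798, 0.2042]
tool_rot: [[-1.0, 0.003, 0.002], [0.003, 1.0, -0.003], [-0.002, -0.003, -1.0]]
wrist_force: [-0.1, 1.1, -2.9]
width: 0.168
```

step_arm --deltas '[[[0, -1, 6], 0], [[0, -1, 16], 0], [[0, -1, 28], 0], [[0, -1, 38], 0], [[0, -1, 46], 0], [[0, -1, 51], 0], [[0, -1, 54], 0], [[0, -1, 56], 0], [[0, -1, 58], 0], [[0, -1, 60], 0], [[0, -1, 60], 0]]'

```text
t: 8.55
tool_pos: [0.5606, -0.1809, 0.1442]
tool_rot: [[-1.0, 0.003, 0.002], [0.003, 1.0, -0.002], [-0.002, -0.002, -1.0]]
wrist_force: [-0.2, -0.7, -3.0]
width: 0.163
```

```bash
python3 - <<'E'
from h import *
p,d,s=snap('wrist','w4');print(s['tool_pos'],s['width'],s['wrist_force'],s['moment'])
W=cloud('wrist',d,s);h=W[...,2];T=s['tool_pos']
for lo,hi in((.08,.11),(.04,.08)):
  m=(np.hypot(W[...,0]-T[0],W[...,1]-T[1])<.08)&(h>lo)&(h<hi)
  P=W[m];print(lo,len(P),np.median(P,0),cv2.minEnclosingCircle(P[:,:2].astype(np.float32)))
E
```

```text
[ 0.56061348 -0.18089351  0.14416839] 0.16298834384005773 [-0.19060605 -0.65035844 -3.01700197] [0.02250049 0.08446733 0.04250959]
0.08 16206 [ 0.53257857 -0.17899731  0.09484792] ((0.5578256845474243, -0.179589182138443), 0.06200768053531647)
0.04 9 [ 0.49758403 -0.17380399  0.07844877] ((0.5016828775405884, -0.1756746768951416), 0.025685610249638557)
```

The lids are centred and there is no side force with the plug about 7 mm into the mouth. I lower the rest of the way until it touches.

step_arm --deltas '[[[0, 0, 1], 0], [[0, 0, 2], 0], [[0, 0, 3], 0], [[0, 0, 4], 0], [[0, 0, 5], 0], [[0, 0, 6], 0], [[0, 0, 6.5], 0], [[0, 0, 7], 0], [[0, 0, 7], 0], [[0, 0, 7], 0]]'

```text
t: 9.6
tool_pos: [0.5606, -0.1809, 0.1373]
tool_rot: [[-1.0, 0.003, 0.002], [0.003, 1.0, -0.003], [-0.002, -0.002, -1.0]]
wrist_force: [1.1, -0.6, -2.5]
width: 0.163
```

step_arm --deltas '[[[0, 0, 0.5], 0], [[0, 0, 1], 0], [[0, 0, 1], 0], [[0, 0, 1], 0]]'

```text
t: 10.0
tool_pos: [0.5607, -0.1808, 0.1364]
tool_rot: [[-1.0, 0.003, 0.002], [0.003, 1.0, -0.002], [-0.002, -0.002, -1.0]]
wrist_force: [-1.4, 2.6, 1.8]
width: 0.161
```

Contact: the vertical force rose from -3 N to +2 N at the expected height. I release.

step_arm --deltas '[[[0, 0, 0], 0], [[0, 0, 0], 0], [[0, 0, 0], 0], [[0, 0, 0], 0], [[0, 0, 0], 0], [[0, 0, 0], 0], [[0, 0, -2], 0], [[0, 0, -8], 0], [[0, 0, -20], 0], [[0, 0, -35], 0], [[0, 0, -45], 0], [[0, 0, -45], 0]]' --hand 80

```text
t: 11.2
tool_pos: [0.5615, -0.1811, 0.1834]
tool_rot: [[-1.0, 0.003, 0.005], [0.003, 1.0, -0.004], [-0.005, -0.004, -1.0]]
wrist_force: [-0.3, -0.4, -0.2]
width: 0.876
```

```bash
python3 - <<'E'
from h import *
p,d,s=snap('wrist','w5');print(s['tool_pos'],s['width'],s['wrist_force'],s['t'])
W=cloud('wrist',d,s);h=W[...,2]
for lo,hi in((.078,.095),(.112,.128),(.142,.156)):
  m=(np.hypot(W[...,0]-.558,W[...,1]+.18)<.08)&(h>lo)&(h<hi)
  P=W[m];print(lo,len(P),np.median(P,0),cv2.minEnclosingCircle(P[:,:2].astype(np.float32)),np.linalg.lstsq(np.c_[P[:,:2],np.ones(len(P))],P[:,2],rcond=None)[0])
E
```

```text
[ 0.5614689  -0.18106909  0.18341021] 0.876139148623134 [-0.2618015  -0.36519271 -0.2275077 ] 11.2
0.078 15971 [ 0.54694123 -0.17968156  0.08664661] ((0.5577861070632935, -0.17988954484462738), 0.061965975910425186) [ 0.00073344 -0.00027573  0.08620697]
0.112 2315 [ 0.55187135 -0.17914616  0.12051533] ((0.5578353404998779, -0.1796313375234604), 0.022047819569706917) [ 0.02811427 -0.00120936  0.10443485]
0.142 599 [ 0.55592649 -0.18050288  0.15048261] ((0.5570308566093445, -0.18062181770801544), 0.007985763251781464) [0.2169462  0.00076244 0.02934771]
```

View pics/w5.png

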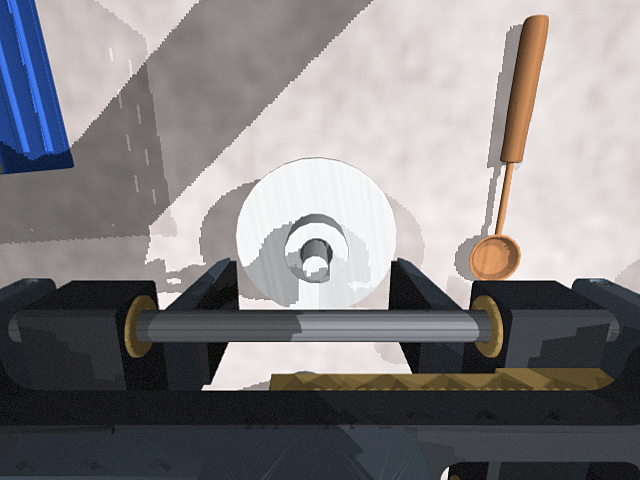

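Both lids are home and level: plate top 0.0866, collar top 0.1205, stem top 0.1505, and the stem top shows at (315,262). I go down around the collar.

step_arm --deltas '[[[3, 0, 10], 0], [[3, 0, 26], 0], [[3.5, 0, 44], 0], [[3.5, 0, 58], 0], [[3.5, 0, 68], 0], [[3.5, 0, 75], 0], [[3.5, 0, 79], 0], [[3.5, 0, 81], 0], [[3.5, 0, 82], 0], [[3.5, 0, 82], 0]]'

```text
t: 12.25
tool_pos: [0.558, -0.1812, 0.1006]
tool_rot: [[-1.0, 0.003, 0.004], [0.003, 1.0, -0.003], [-0.004, -0.003, -1.0]]
wrist_force: [-0.1, -0.4, 0.2]
width: 0.879
```

step_arm --deltas '[[[0, 0.4, 0], 0], [[0, 0.4, 0], 0], [[0, 0.4, 0], 0], [[0, 0.4, 0], 0], [[0, 0.4, 0], 0], [[0, 0.4, 0], 0], [[0, 0.4, 0], 0], [[0, 0.4, 0], 0], [[0, 0.4, 0], 0], [[0, 0.4, 0], 0]]' --hand 20 --newtons 30

```text
t: 13.25
tool_pos: [0.558, -0.1808, 0.1007]
tool_rot: [[-1.0, 0.003, 0.004], [0.003, 1.0, -0.003], [-0.004, -0.003, -1.0]]
wrist_force: [-0.0, 1.3, 3.5]
width: 0.48
```

step_arm --deltas '[[[0, 0, -1], 0], [[0, 0, -2], 0], [[0, 0, -4], 0], [[0, 0, -6], 0], [[0, 0, -9], 0], [[0, 0, -12], 0], [[0, 0, -12], 0], [[0, 0, -12], 0]]'

```text
t: 14.05
tool_pos: [0.558, -0.1808, 0.1128]
tool_rot: [[-1.0, 0.003, 0.004], [0.003, 1.0, -0.003], [-0.004, -0.003, -1.0]]
wrist_force: [-0.9, 0.4, -1.8]
width: 0.475
```

```bash
cat > chk.py <<'E'
from h import *
import sys
p,d,s=snap('wrist',sys.argv[1]);T=s['tool_pos'];print(T,s['width'],s['wrist_force'],s['moment'])
W=cloud('wrist',d,s);h=W[...,2];r=np.hypot(W[...,0]-.558,W[...,1]+.18)
P=W[(r<.066)&(r>.03)&(abs(h-(T[2]-.0145))<.012)];print('plate',len(P),np.median(P,0),cv2.minEnclosingCircle(P[:,:2].astype(np.float32)),np.linalg.lstsq(np.c_[P[:,:2],np.ones(len(P))],P[:,2],rcond=None)[0])
E
python3 chk.py w6
```

```text
[ 0.55798573 -0.18075153  0.11275146] 0.47454791876482855 [-0.8874794   0.3900076  -1.82435114] [ 0.00242201  0.03251724 -0.01357347]
plate 17981 [ 0.52658953 -0.18114113  0.09873202] ((0.5577226877212524, -0.1808689534664154), 0.06186503916978836) [ 0.00397251 -0.00139835  0.09633901]
```

The outer lid rose 12 mm, level, and its weight alone reads about 1.8 N. I continue straight up.

step_arm --deltas '[[[0, 0, -4], 0], [[0, 0, -10], 0], [[0, 0, -18], 0], [[0, 0, -28], 0], [[0, 0, -38], 0], [[0, 0, -49], 0], [[0, 0, -60], 0], [[0, 0, -71], 0], [[0, 0, -82], 0], [[0, 0, -91], 0], [[0, 0, -97], 0], [[0, 0, -100], 0]]'

```text
t: 15.3
tool_pos: [0.5576, -0.1804, 0.2133]
tool_rot: [[-1.0, 0.003, 0.005], [0.003, 1.0, -0.004], [-0.005, -0.004, -1.0]]
wrist_force: [-0.5, -0.4, -1.7]
width: 0.475
```

step_arm --deltas '[[[0, 0, 0], 0], [[0, 0, 0], 0], [[0, 0, 0], 0], [[0, 0, 0], 0], [[0, 0, 0], 0]]'

```text
t: 15.8
tool_pos: [0.5575, -0.1804, 0.213]
tool_rot: [[-1.0, 0.003, 0.004], [0.003, 1.0, -0.003], [-0.004, -0.003, -1.0]]
wrist_force: [-0.4, 0.2, -2.3]
width: 0.472
```

```bash
python3 chk.py w7; python3 - <<'E'
from h import *
a,d,s=snap('scene','scene1');t,dt,_=snap('top','top1')
a=a[:,:,::-1];W=cloud('scene',d)
r=np.hypot(W[...,0]-.5575,W[...,1]+.1805);h=W[...,2]
P=W[(r<.02)&(h>.13)&(h<.158)];print('stem',len(P),P.mean(0),P[:,2].max()) if len(P) else 0
P=W[(r<.058)&(r>.035)&(h>.075)&(h<.1)];print('flange',len(P),np.median(P,0))
cv2.imwrite('pics/f.png',np.hstack([cv2.resize(a[140:290,225:375],(400,400)),cv2.resize(t[190:310,300:420,::-1],(400,400))]))
E
```

```text
[ 0.55754693 -0.18040815  0.21303104] 0.47201090842536864 [-0.39918997  0.17725935 -2.30468091] [ 0.01787686  0.06567028 -0.03026286]
plate 18059 [ 0.52628842 -0.1807722   0.19902334] ((0.5571926236152649, -0.18061019480228424), 0.061865657567977905) [ 0.00394546 -0.00132275  0.19666187]
flange 462 [ 0.57874748 -0.15510529  0.08251307]
```

View pics/f.png

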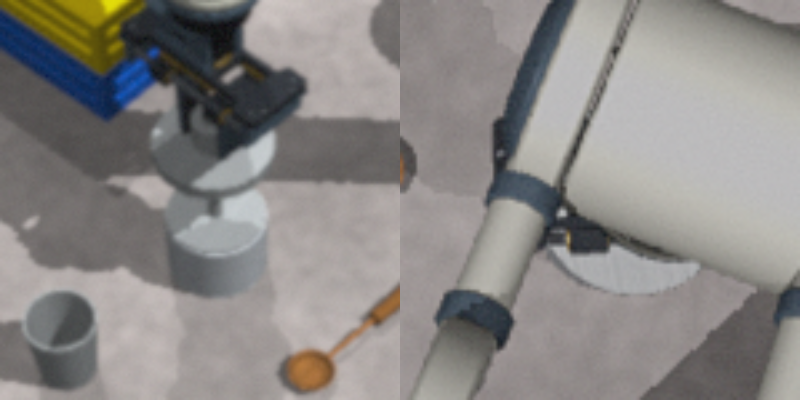

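The picture shows the outer lid held level at crop (213,150), the inner lid in the tin with its stem below the raised skirt at (213,205), and the cup and spoon in place. The inner flange top is at 0.0825 m against 0.083 m when home, and the outer edge is about 30 mm above the stem top. I hand in.

```bash
python3 -c "
from h import *
job.sign_off();s=robot.sense();print(s['t'],s['tool_pos'],s['width'],s['wrist_force'])"
```

```text
the job is handed in; nothing more can be done
the job is handed in; nothing more can be done
```

The job is done and handed in at about 16 s of robot time; the sign-off gave no verdict. I lifted the nested lids by the stem, seated them on the tin and let go there. I then took the outer lid by its collar and lifted it alone and level, and it was still in the gripper at hand-in.

**Last checks, just before hand-in:**
- **Outer lid:** it is level to within about 0.005 rad. Its collar point is about 80 mm above the stem point (50 mm needed), and its lower edge is about 30 mm clear of the stem top.
- **Grip:** the jaws are open about 43 mm on the 44 mm collar. The vertical force reads about 2 N, against 1.6 N for the outer lid's weight.
- **Inner lid:** its flange is at 0.0825 m, against 0.083 m when fully home. The stem was within about 1 mm of the tin's centre before the lift.
- **Bystanders:** the tin, cup and spoon look undisturbed in the final picture. I did not measure the bottle, saucer or crates again, but the arm stayed well clear of them.

No check failed. Two were limited: the scene camera could not read the stem top directly under the raised lid, so I judged the inner lid's seat by its flange. The cameras disagreed by up to 2 mm, which is within the calibration.

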